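# Close the pellet press on its die

## Robot

A 7-joint arm with a two-finger parallel gripper is mounted at the origin on the work surface. World frame = base frame: x ahead of the robot, y to its left, z up, the work surface at z = 0. Lengths are in mm, angles in rad, forces in N, time in s.
With the tool pointing down it reaches from about 350 to 900 mm from the base axis. Payload 8.1 kg.
Tool frame: the origin (TCP) lies where the fingers leave the gripper's body, on its centre line; the fingertips stand 66 mm ahead of it and the grasp point (between the pads) lies 47 mm ahead of it (env.nose_length is the distance from the TCP to the fingertips, in mm); z points along the fingers, y is the line along which they close (so a half turn about z gives the same grasp; the last joint's range is limited). The gripper opens to 92 mm and grips with 3 to 60 N. Pads are 19 mm wide; open, the fingers measure 130 mm over their backs; the gripper's body (75 mm by 190 mm) begins 47 mm behind the grasp point.
Start: joints at [1.147, 0.434, 0.025, 1.573, -0.012, 1.134, -0.075], TCP at [197.055, -593.134, 292.242] pointing down, gripper open.
Joint ranges: [-2.62, 2.62], [-0.44, 2.09], [-1.27, 1.32], [0.08, 2.57], [-1.32, 4.46], [0.12, 2], [-2.74, 2.74]. Speed limits (rad/s): [2.22, 2.22, 3.01, 3.01, 3.14, 3.14, 3.14].

## Interface

Orientations are given as a rotation vector (axis times angle).
In Python, from cell import readout, viewer, ticket, env gives the robot as it stands.
- The arm moves only by the tool play_rows, never from a script. Its argument "motion" is a list that holds one entry, the list of rows, each a list of 6 numbers: the shift along the tool's x, y, z in mm, then the turn, a rotation vector about the tool's x, y, z in degrees. In form: [[[tx, ty, tz, wx, wy, wz], ...]]. A call has exactly 8 rows; each row is the pose to reach, as a shift and turn from the pose commanded when the call began, along the tool's axes at that moment; what a row does not reach only later rows make up. A row lasts 1/8 s, in which the tool goes at most 62.5 mm and 10.7 degrees, less where a joint would pass 70% of its speed; a pose out of reach is approached as far as the arm can. A call with a gripper value outside its range is refused whole. "hand" is the finger opening in mm, from 0 to 91.8, set as the call begins (left out, the last holds). The fingers move at their own pace and stop on an object; the grip force is fixed at half the most. Time passes only in rows, so rows that repeat a pose let the fingers close, or fill a call up. It gives the time, the measured TCP pose, the force, the opening and the grip force at its end, in the units of the state.
- readout.get_state(): the state, without advancing time (a new reading comes with each control period).
- viewer.snapshot(name): name is "scene" or "top" or "wrist"; returns (picture, depth): 420x560x3 uint8, red, green, blue; 420x560 float32, mm along the optical axis (not along the pixel's ray), 0 where there is no reading.
- viewer.camera_info(name): a dict with "fx", "fy", "cx", "cy" (pixels), "R" (3x3) and "t" (3): a world point X has camera coordinates R X + t. Camera axes: x right, y down, z forward; pixel columns grow to the right and rows downward; lengths in mm; the calibration is good to about 2 mm. A picture is of the moment at which its call begins: read the wrist's pose just before it. camera_info takes no time and is no camera call; for the wrist camera it gives the pose at the moment of the call.
- ticket.close_job(): hands the job in; it is judged then, once.
The state is a dict: "time": time; "joint_pos": joint angles; "joint_vel": joint speeds; "effort": joint torques, N m; "position": TCP position; "orientation": TCP orientation; "ft_force": force on the tool from outside, world axes, zero at the start; "moment": the same for the moment, N m; "width": opening from 0.0 (shut) to 1.0 (fully open); "gripper_force": force on a finger pad.
Only numpy, scipy, OpenCV 4.12 (cv2) and the standard library are available. Lean on these libraries where they do the work, as an engineer would, in place of code of your own. Each camera call takes 0.05 s, during which the arm holds its last target. There are 200 camera calls.

## Task

Push the die carriage fully home into the press, then close the press by pushing the spokes of its capstan round clockwise, one after another, until the ram is firmly down on the die: stop when the capstan has clearly gone tight, at about twice the effort that it takes to turn freely, and do not force it. Then let go of everything, and leave the other things on the bench as they are.

Things in the scene. Friction and masses are not known exactly. Their poses are not given: they have to be found in the camera images.
- press: Fixed grey bench screw press. Origin: under its base plate's centre, on the ram's vertical axis; z up. Base plate 200 x 300 x 40 mm (x, y, z). 24 mm columns at x = +-78 mm carry a crossbeam (200 x 50 mm, its top 213 mm above the table). Two 9 mm high rails along y guide the carriage, which slides in along +y until its plate meets the stop bar behind them.
- hub (a point): Centre of the capstan's hub (52 mm across) at the height of the spokes' centre lines, 253 mm above the table. The hub ends 18 mm and the ram's upper end at most 32 mm above this point; 34 mm are free between spokes and crossbeam. Pushing square to a spoke 80 mm from the axis: 6 N turns it freely, 9 N is only just tight, 10 to 13 N is firm, more is soon forced.
- spoke_end (a point): Centre of the black ball (23 mm diameter) on the end of one of the four spokes of the capstan, 104 mm from the hub's axis. The spokes are level round steel bars 12 mm thick, 90 degrees apart, each with such a ball; all turn together with the capstan.
- capstan (a joint): Turn of the capstan in rad, growing clockwise seen from above, which lowers the ram 5.7 mm a rad. Starts at 0 to 0.7, has a stop at 7.5, stays where it is left. A constant friction of about 0.5 N m resists it; once the ram's sprung foot stands on the die, resistance climbs by about 0.8 N m a rad. Judge it by slow pushes: brisk ones give false peaks, then read low.
- ram: Vertical steel ram (20 mm rod), moving straight down as the capstan turns clockwise. Origin: on its axis where the rod ends and a thin nose begins. The nose carries a flat sprung foot, 40 mm across. The nose is screwed out differently at each start: the foot's lower face is 30 mm below this origin, give or take 8 mm, so where it meets the die must be felt.
- carriage: Loose die carriage, 0.7 to 1 kg, between the rails, drawn out 55 to 80 mm to the press's -y side. Aluminium plate 90 x 100 x 10 mm with a round steel die (60 mm across, top 65 mm above the plate's underside) fixed on its middle. Origin: centre of the plate's underside; axes parallel to the press's. Fully home, the origin is on the press's axis, 40 mm above the table.
- grip (a point): Centre of the upright black knob (22 mm across, 52 mm high) at the end of the carriage's flat handle bar, 175 mm to the -y side of the carriage's origin and 36 mm higher than it. Take it or push it towards the press's +y; sliding takes 3 to 10 N.
- spare_die: Bystander: round steel die, 68 mm across, 52 mm high. Origin: centre of its underside. Leave it.
- beaker: Bystander: glass beaker 70 mm across, 90 mm high. Origin: centre of its underside. Leave it.
- amber_bottle: Bystander: amber bottle 84 mm across, 170 mm high. Origin: centre of its underside. Leave it.
- wash_bottle: Bystander: white bottle 60 mm across, 150 mm high. Origin: centre of its underside. Leave it.
- jar: Bystander: clear jar 64 mm across, 80 mm high. Origin: centre of its underside. Leave it.
- wrench: Bystander: wrench lying on the table. Origin: centre of its underside. Leave it.
- carton: Bystander: carton 120 x 90 x 60 mm. Origin: centre of its underside. Leave it.

How it is judged:
By the outcome, as a careful person would: the job done as asked, in the order asked, and still so for the second after the job is handed in, with the robot touching nothing.
It also fails if it takes over 72 s, if anything falls off the work surface, if the arm or the gripper's body presses on something with over 40 N, if the wrist force passes 120 N, or if a joint passes its speed limit or range.

## Working session

There is one attempt and no reset: what is moved stays moved. The work goes in short steps, Python scripts to look and compute and a tool call to move; the robot and the scene stay as the last step left them, time stands still between calls to the robot, and variables do not carry over. Pictures are saved under pics/ and viewed, at most 10 in all, crops included, and the job is handed in when it is done.

Besides the shell and the picture viewer there is one more tool, called after ">>>" in YAML: its name, and indented under it one key for each argument. play_rows: Moves the arm, as the interface text tells. Its arguments: {"type":"object","properties":{"motion":{"type":"array"},"hand":{"type":"number"}},"required":["motion"]}

```bash
ls; mkdir -p pics; python3 - <<'E'
from cell import readout, viewer, env
import cv2, numpy as np
s=readout.get_state(); print({k:np.round(v,3) for k,v in s.items()})
for n in("scene","top"):
    p,d=viewer.snapshot(n); cv2.imwrite(f"pics/{n}0.png",p[...,::-1]); np.savez(f"{n}0.npz",p=p,d=d,**viewer.camera_info(n))
    c=viewer.camera_info(n); print(n,{k:np.round(v,3).tolist() for k,v in c.items()})
E
```

```text
pics
{'time': np.float64(0.0), 'joint_pos': array([ 1.147,  0.435,  0.025,  1.574, -0.012,  1.134, -0.075]), 'joint_vel': array([-0.   , -0.001, -0.001,  0.002,  0.001,  0.001,  0.001]), 'effort': array([-0.0000e+00, -6.6785e+01,  9.8500e-01, -3.1447e+01, -6.1000e-02,
        4.3000e-02,  0.0000e+00]), 'position': array([ 196.887, -592.727,  291.424]), 'orientation': array([-3.10e+00, -5.01e-01,  1.00e-03]), 'ft_force': array([ 0.074, -0.37 , -0.501]), 'moment': array([-0.016,  0.021,  0.027]), 'gripper_force': np.float64(0.0), 'width': np.float64(0.998)}
scene {'fx': 382.849, 'fy': 382.849, 'cx': 278.375, 'cy': 203.878, 'R': [[0.259, 0.966, 0.003], [0.642, -0.17, -0.748], [-0.722, 0.195, -0.664]], 't': [-214.857, -242.719, 1345.328]}
top {'fx': 516.883, 'fy': 516.883, 'cx': 279.877, 'cy': 208.875, 'R': [[-0.023, -1.0, 0.006], [-0.987, 0.022, -0.158], [0.158, -0.01, -0.987]], 't': [69.981, 576.241, 1232.347]}
```

View pics/top0.png

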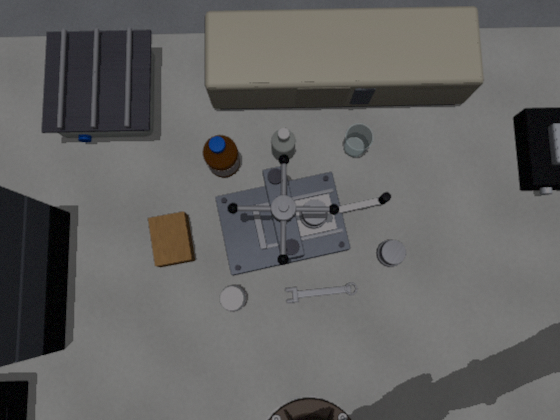

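View pics/scene0.png

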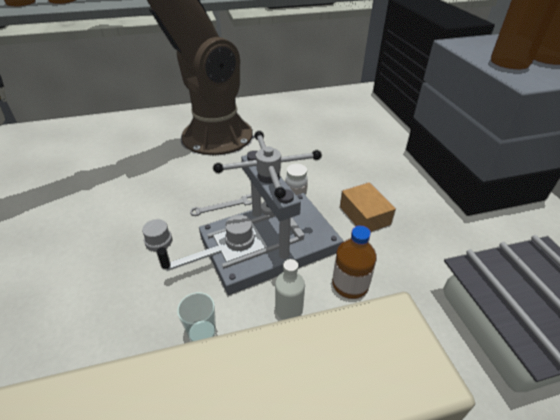

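The top view shows the hub at about (284,208), balls at (284,160), (233,208), (283,259) and (334,209), and the knob at (386,198). The amber bottle, wash bottle and beaker are above the press in the image (far side); the spare die is at right (392,252).

```bash
cat > h.py <<'E'
import numpy as np, cv2
from scipy.spatial.transform import Rotation as Ro
def ray(c,u,v,z):
    d=c["R"].T@np.array([(u-c["cx"])/c["fx"],(v-c["cy"])/c["fy"],1]); o=-c["R"].T@c["t"]
    return o+d*(z-o[2])/d[2]
E
python3 - <<'E'
from h import *
f=dict(np.load("top0.npz")); p=f["p"]
m=(p.max(2)<45).astype(np.uint8)
n,l,st,ce=cv2.connectedComponentsWithStats(m)
B=[]
for i in range(1,n):
    if 30<st[i,4]<400:
        u,v=ce[i]; dd=f["d"][int(v),int(u)]
        print(np.round(ce[i]),st[i],dd,ray(f,u,v,253).round(1),ray(f,u,v,102).round(1))
# base plate corners at z=40
for uv in[(217,193),(337,173),(350,241),(230,273)]: print(ray(f,*uv,40).round(1))
for nm,uv,z in[("spare",(392,252),52),("jar",(232,298),80),("beaker",(359,135),90),("wash",(283,135),150),("amber",(217,144),170)]: print(nm,ray(f,*uv,z).round())
# top view points with depth, plate box fit
H,W=f["d"].shape; uu,vv=np.meshgrid(np.arange(W),np.arange(H)); d=f["d"]
P=np.stack([(uu-f["cx"])/f["fx"]*d,(vv-f["cy"])/f["fy"]*d,d],-1); X=(P-f["t"])@f["R"]
roi=(uu>205)&(uu<360)&(vv>160)&(vv<280)&(d>0)
mk=roi&(abs(X[...,2]-40)<5)
r=cv2.minAreaRect(X[mk][:,:2].astype(np.float32)); print("plate",r)
mk=roi&(abs(X[...,2]-213)<5); print("beam",cv2.minAreaRect(X[mk][:,:2].astype(np.float32)),mk.sum())
print("ball z",X[208,233],X[259,283],X[198,386],"die",X[218,315])
E
```

```text
[131.  79.] [126  31   8  98 143] 1264.8726 [833.  372.1 253. ] [898.4 415.5 102. ]
[99. 79.] [ 93  32  10  97 271] 1266.3306 [835.2 441.9 253. ] [901.  495.2 102. ]
[150.  68.] [149  40   2  49  64] 1271.909 [859.1 332.5 253. ] [928.2 370.1 102. ]
[308.  94.] [302  90  14   9  36] 1255.5609 [792.3  -6.7 253. ] [851.9 -17.6 102. ]
[226. 165.] [210 153  28  18  71] 1228.5203 [639.7 170.1 253. ] [677.5 184.5 102. ]
[283. 158.] [278 154  11  10  84] 1071.6578 [651.5  49.4 253. ] [690.9  46.5 102. ]
[384. 198.] [379 193  12  11  91] 1221.1339 [ 562.9 -158.2  253. ] [ 589.6 -190.8  102. ]
[232. 208.] [228 203   9  11  79] 1057.477 [548.8 157.3 253. ] [573.5 169.9 102. ]
[334. 209.] [330 204   9  11  78] 1056.6105 [542.2 -52.3 253. ] [565.9 -69.7 102. ]
[190. 238.] [185 214  10  47 105] 1270.4229 [488.4 244.7 253. ] [504.4 269.8 102. ]
[283. 259.] [278 254  12  11  94] 1037.6915 [440.7  54.8 253. ] [449.9  52.7 102. ]
[300. 402.] [273 398  56  17  72] 1234.2943 [162.4  27.8 253. ] [131.7  21.9 102. ]
[314. 415.] [284 407  50  13 371] 1229.5021 [138.    1.9 253. ] [103.9  -7.7 102. ]
[622.1 212.8  40. ]
[666.6 -88.6  40. ]
[ 494.7 -113.7   40. ]
[423.2 181.9  40. ]
spare [ 465. -213.   52.]
jar [364. 174.  80.]
beaker [ 749. -140.   90.]
wash [734.  47. 150.]
amber [710. 198. 170.]
plate ((581.4466552734375, 55.95123291015625), (270.6809997558594, 308.8891906738281), 11.128323554992676)
beam ((545.9454345703125, 53.360801696777344), (199.6995086669922, 50.14009094238281), 11.105525970458984) 823
ball z [546.22290079 154.62419126 267.14062146] [440.35231974  55.2501322  266.82008121] [ 588.81658016 -194.23373549  104.40929491] die [544.39440913 -24.28623871 106.85854836]
```

>>> play_rows:
  motion:
    - [[30, -13, 0, 0, 0, -7], [80, -34, 0, 0, 0, -17], [130, -56, 0, 0, 0, -27], [180, -77, 0, 0, 0, -37], [230, -99, 0, 0, 0, -47], [280, -120, 0, 0, 0, -57], [330, -141, 0, 0, 0, -67], [380, -163, 0, 0, 0, -77]]
  hand: 0

```text
time: 1.1
position: [507.2, -317.5, 292.0]
orientation: [-2.108, -2.329, 0.0]
ft_force: [1.0, -1.0, 0.1]
width: 0.182
gripper_force: 0.0
```

```bash
cat >> h.py <<'E'
HUB=np.array([545.9,53.0]); TH=np.radians(11.1); PY=np.array([-np.sin(TH),np.cos(TH),0])
def st():
    from cell import readout
    s=readout.get_state(); R=Ro.from_rotvec(s["orientation"]).as_matrix()
    print("t %.2f pos %s F %s w %.2f tx-yaw %.1f tilt %.1f"%(s["time"],s["position"].round(1),s["ft_force"].round(2),s["width"],np.degrees(np.arctan2(R[1,0],R[0,0])),np.degrees(np.arccos(-R[2,2])))); print("q",s["joint_pos"].round(2))
    return s,R
def to(s,R,P,yaw=None):
    d=R.T@(np.array(P)-s["position"]); w=np.zeros(3)
    if yaw is not None:
        Rt=np.array([[np.cos(yaw),np.sin(yaw),0],[np.sin(yaw),-np.cos(yaw),0],[0,0,-1.]])
        w=np.degrees(Ro.from_matrix(R.T@Rt).as_rotvec())
    print("tool shift",d.round(1),"rot",w.round(1)); return d
E
python3 - <<'E'
from h import *
s,R=st(); K=np.array([589,-192,131.]); to(s,R,K-45*PY+[0,0,150],np.pi/2+TH); to(s,R,K-45*PY,np.pi/2+TH)
E
```

```text
t 1.10 pos [ 507.2 -317.5  292. ] F [ 1.03 -0.97  0.13] w 0.18 tx-yaw 95.7 tilt 0.0
q [ 0.74  0.42 -0.38  1.62  0.17  1.13  0.42]
tool shift [71.9 98.1 10.9] rot [-0.  -0.  -5.4]
tool shift [ 71.9  98.1 160.9] rot [-0.  -0.  -5.4]
```

>>> play_rows:
  motion:
    - [[25, 35, 0, 0, 0, -2], [55, 75, 0, 0, 0, -5.4], [72, 97, 10, 0, 0, -5.4], [72, 97, 50, 0, 0, -5.4], [72, 97, 95, 0, 0, -5.4], [72, 97, 135, 0, 0, -5.4], [72, 97, 160, 0, 0, -5.4], [72, 97, 160, 0, 0, -5.4]]

```text
time: 2.1
position: [594.6, -237.6, 129.9]
orientation: [-2.0, -2.417, 0.003]
ft_force: [-0.9, 0.0, 0.6]
width: 0.004
gripper_force: 0.0
```

```bash
python3 - <<'E'
from h import *
from cell import viewer
s,R=st(); K=np.array([589,-192,131.]); to(s,R,K-45*PY,np.pi/2+TH); to(s,R,K-20.5*PY)
p,d=viewer.snapshot("top"); q,_=viewer.snapshot("scene")
cv2.imwrite("pics/a.png",np.hstack([cv2.resize(p[120:330,180:460],(400,300)),cv2.resize(q[90:350,100:380],(400,371))[:300]])[...,::-1])
E
```

```text
t 2.10 pos [ 594.6 -237.6  129.9] F [-0.94  0.05  0.57] w 0.00 tx-yaw 100.8 tilt 0.3
q [ 0.54  0.66 -0.37  1.67  0.29  0.88  0.24]
tool shift [ 0.8  3.2 -1.1] rot [-0.2 -0.1 -0.3]
tool shift [25.3  3.1 -1. ] rot [0. 0. 0.]
```

View pics/a.png

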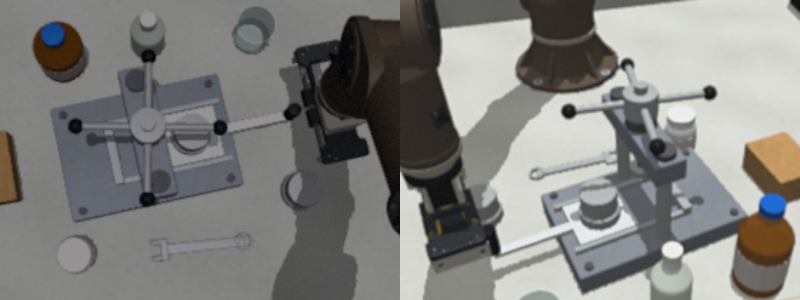

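The gripper stands right behind the knob (crop 293,110 left), aligned with the handle bar. Push.

>>> play_rows:
  motion:
    - [[10, 3, 0, 0, 0, 0], [20, 3, 0, 0, 0, 0], [28, 3, 0, 0, 0, 0], [38, 3, 0, 0, 0, 0], [48, 3, 0, 0, 0, 0], [58, 3, 0, 0, 0, 0], [68, 3, 0, 0, 0, 0], [78, 3, 0, 0, 0, 0]]

```text
time: 3.2
position: [585.1, -162.1, 133.3]
orientation: [2.002, 2.416, -0.001]
ft_force: [1.8, -7.0, 2.6]
width: 0.002
gripper_force: 3.6
```

>>> play_rows:
  motion:
    - [[4, 0, 0, 0, 0, 0], [7, 0, 0, 0, 0, 0], [10, 0, 0, 0, 0, 0], [12, 0, 0, 0, 0, 0], [13, 0, 0, 0, 0, 0], [14, 0, 0, 0, 0, 0], [15, 0, 0, 0, 0, 0], [16, 0, 0, 0, 0, 0]]

```text
time: 4.2
position: [582.2, -146.7, 133.4]
orientation: [2.002, 2.416, -0.001]
ft_force: [1.7, -7.5, 4.2]
width: 0.005
gripper_force: 3.6
```

>>> play_rows:
  motion:
    - [[1, 0, 0, 0, 0, 0], [2, 0, 0, 0, 0, 0], [3, 0, 0, 0, 0, 0], [4, 0, 0, 0, 0, 0], [5, 0, 0, 0, 0, 0], [6, 0, 0, 0, 0, 0], [7, 0, 0, 0, 0, 0], [8, 0, 0, 0, 0, 0]]

```text
time: 5.2
position: [580.9, -140.0, 133.4]
orientation: [2.003, 2.414, -0.002]
ft_force: [4.4, -11.7, 1.9]
width: 0.006
gripper_force: 6.2
```

>>> play_rows:
  motion:
    - [[0.5, 0, 0, 0, 0, 0], [1, 0, 0, 0, 0, 0], [1.5, 0, 0, 0, 0, 0], [2, 0, 0, 0, 0, 0], [2.5, 0, 0, 0, 0, 0], [3, 0, 0, 0, 0, 0], [3, 0, 0, 0, 0, 0], [3, 0, 0, 0, 0, 0]]

```text
time: 6.2
position: [580.9, -139.7, 133.7]
orientation: [2.004, 2.409, -0.004]
ft_force: [4.9, -17.5, 2.5]
width: 0.003
gripper_force: 9.0
```

>>> play_rows:
  motion:
    - [[-10, 0, 0, 0, 0, 0], [-35, 0, 0, 0, 0, 0], [-45, 0, -30, 0, 0, 0], [-45, 0, -75, 0, 0, 0], [-45, 0, -120, 0, 0, 0], [-45, 0, -165, 0, 0, 0], [-45, 0, -200, 0, 0, 0], [-45, 0, -215, 0, 0, 0]]

```text
time: 7.2
position: [588.3, -177.5, 349.4]
orientation: [2.0, 2.419, 0.002]
ft_force: [0.2, 0.3, 0.0]
width: 0.005
gripper_force: 0.0
```

```bash
cat >> h.py <<'E'
def balls(f):
    p=f["p"]; n,l,S,ce=cv2.connectedComponentsWithStats((p.max(2)<50).astype(np.uint8)); B=[]
    for i in range(1,n):
        if 40<S[i,4]<200 and max(S[i,2:4])<18:
            X=ray(f,*ce[i],255)[:2]; r=np.hypot(*(X-HUB))
            if 90<r<118: B.append(X); print("ball",X.round(1),"r %.1f ang %.1f"%(r,np.degrees(np.arctan2(*(X-HUB)[::-1]))))
    return B
def top(fn=None):
    from cell import viewer
    f=viewer.camera_info("top"); f["p"],f["d"]=viewer.snapshot("top")
    if fn: cv2.imwrite(fn,cv2.resize(f["p"][120:330,180:460],(640,480))[...,::-1])
    return f
E
python3 - <<'E'
from h import *
s,R=st(); f=top("pics/b.png"); B=balls(f); print(ray(f,*(np.array([0,0])),0)[:0])
d=f["d"]; vv,uu=np.mgrid[:420,:560]
X=(np.stack([(uu-f["cx"])/f["fx"]*d,(vv-f["cy"])/f["fy"]*d,d],-1)-f["t"])@f["R"]
roi=(uu>205)&(uu<360)&(vv>150)&(vv<280)&(d>0)
print("hubtop",[ (z,X[roi&(X[...,2]>z)].mean(0).round(1)) for z in (268,274)], X[roi][:,2].max())
E
```

```text
t 7.20 pos [ 588.3 -177.5  349.4] F [0.22 0.32 0.04] w 0.01 tx-yaw 100.8 tilt 0.2
q [ 0.5   0.42 -0.43  1.49  0.18  1.27  0.24]
ball [651.1  49.3] r 105.3 ang -2.0
ball [548.6 157.1] r 104.1 ang 88.5
ball [541.7 -51.9] r 105.0 ang -92.3
ball [440.6  55.1] r 105.4 ang 178.9
[]
hubtop [(268, array([544.4,  53.1, 274.4])), (274, array([545.7,  53.5, 280.5]))] 289.5210982747297
```

View pics/b.png

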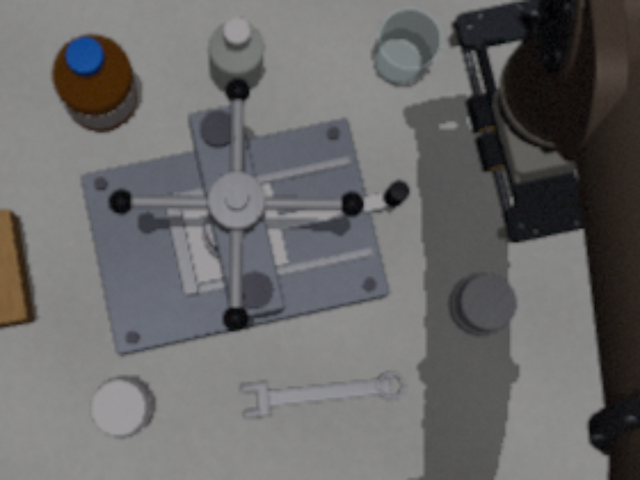

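The carriage is home (knob at crop 398,193 and die under the ram); bystanders undisturbed. Spokes at about −92°, −2°, 88°, 178°. Now compute the start of the capstan pushing.

```bash
cat >> h.py <<'E'
def spot(phi,back=15.5,r=72,z=307):
    a=np.radians(phi); t=np.array([np.sin(a),-np.cos(a)])
    return np.append(HUB+r*np.array([np.cos(a),np.sin(a)])-back*t,z), a-np.pi/2
def torque(s,b=0):
    F=s["ft_force"]; d=s["position"][:2]-HUB; a=(d[0]*F[1]-d[1]*F[0]); print("torque on capstan: r x F %.2f  with Mz %.2f, Mz %.2f"%(-a/1e3*-1,(a/1e3+s["moment"][2]),s["moment"][2]))
E
python3 - <<'E'
from h import *
s,R=st(); print(s["moment"])
P,y=spot(-92,45); to(s,R,P+[0,0,42],y); to(s,R,P,y)
E
```

```text
t 7.25 pos [ 588.5 -177.7  350.2] F [0.32 0.89 1.17] w 0.00 tx-yaw 100.8 tilt 0.2
q [ 0.5   0.42 -0.43  1.49  0.18  1.27  0.24]
[-0.01673792 -0.13901377 -0.01640825]
tool shift [154.4  29.4   1.1] rot [  0.1   0.2 -77.2]
tool shift [154.4  29.3  43.1] rot [  0.1   0.2 -77.2]
```

>>> play_rows:
  motion:
    - [[19, 4, 0, 0, 0, -9.6], [38, 7, 0, 0, 0, -19.3], [58, 11, 0, 0, 0, -29], [77, 15, 0, 0, 0, -38.6], [96, 18, 0, 0, 0, -48.3], [116, 22, 0, 0, 0, -58], [135, 26, 0, 0, 0, -67.5], [154, 29, 0, 0, 0, -77.2]]

```text
time: 8.25
position: [586.9, -20.8, 345.4]
orientation: [-0.046, -3.139, -0.0]
ft_force: [0.6, 0.3, 0.9]
width: 0.008
gripper_force: 0.0
```

```bash
python3 - <<'E'
from h import *
s,R=st()
P,y=spot(-92,45); to(s,R,P,y); P,y=spot(-92,15.5); to(s,R,P,y)
for k in range(1,13): print(-92-10*k,end=' '); P,y=spot(-92-10*k); to(s,R,P,y)
E
```

```text
t 8.25 pos [586.9 -20.8 345.4] F [0.64 0.27 0.9 ] w 0.01 tx-yaw 178.3 tilt 0.1
q [ 0.47  0.44 -0.76  1.54  0.31  1.29  1.21]
tool shift [-1.6  0.3 38.4] rot [ 0.  -0.1  0.3]
tool shift [27.9  0.5 38.5] rot [ 0.  -0.1  0.3]
-102 tool shift [40.7 -1.  38.6] rot [-0.  -0.1 10.3]
-112 tool shift [53.5 -0.3 38.6] rot [-0.  -0.1 20.3]
-122 tool shift [66.   2.6 38.6] rot [-0.  -0.1 30.3]
-132 tool shift [77.8  7.7 38.6] rot [-0.  -0.1 40.3]
-142 tool shift [88.5 14.7 38.7] rot [-0.1 -0.1 50.3]
-152 tool shift [97.9 23.5 38.7] rot [-0.1 -0.1 60.3]
-162 tool shift [105.6  33.7  38.7] rot [-0.1 -0.1 70.3]
-172 tool shift [111.4  45.2  38.7] rot [-0.1 -0.1 80.3]
-182 tool shift [115.1  57.5  38.8] rot [-0.1 -0.1 90.3]
-192 tool shift [116.6  70.2  38.8] rot [-1.000e-01 -1.000e-01  1.003e+02]
-202 tool shift [115.9  83.1  38.8] rot [-1.000e-01 -1.000e-01  1.103e+02]
-212 tool shift [113.   95.6  38.8] rot [-1.000e-01 -1.000e-01  1.203e+02]
```

>>> play_rows:
  motion:
    - [[0, 0, 20, 0, 0, 0], [0, 0, 38, 0, 0, 0], [12, 0, 38, 0, 0, 0], [22, 0, 38, 0, 0, 0], [28, 0.5, 38, 0, 0, 0], [34, -0.3, 38, 0, 0, 5], [41, -1, 38, 0, 0, 10.3], [47, -0.8, 38, 0, 0, 15.3]]

```text
time: 9.25
position: [541.4, -21.7, 310.1]
orientation: [0.479, 3.101, -0.0]
ft_force: [5.1, -2.6, -2.1]
width: 0.003
gripper_force: 2.9
```

```bash
python3 - <<'E'
from h import *
s,R=st(); torque(s); balls(top())
for k in range(2,13): print(-92-10*k,end=' '); P,y=spot(-92-10*k); to(s,R,P,y)
E
```

```text
t 9.25 pos [541.4 -21.7 310.1] F [ 5.13 -2.61 -2.14] w 0.00 tx-yaw 162.4 tilt 0.2
q [ 0.48  0.37 -0.72  1.71  0.27  1.15  0.95]
torque on capstan: r x F 0.39  with Mz 0.42, Mz 0.03
ball [575.2 152.7] r 103.9 ang 73.6
ball [445.1  82.3] r 105.0 ang 163.8
-112 tool shift [ 8.4 -0.5  3.1] rot [0.  0.2 4.4]
-122 tool shift [21.2 -1.1  3. ] rot [ 0.   0.2 14.4]
-132 tool shift [33.9  0.6  3. ] rot [ 0.1  0.2 24.4]
-142 tool shift [46.2  4.4  2.9] rot [ 0.1  0.2 34.4]
-152 tool shift [57.6 10.3  2.9] rot [ 0.1  0.2 44.4]
-162 tool shift [67.8 18.   2.8] rot [ 0.1  0.2 54.4]
-172 tool shift [76.5 27.5  2.8] rot [ 0.1  0.2 64.4]
-182 tool shift [83.5 38.3  2.8] rot [ 0.2  0.2 74.4]
-192 tool shift [88.4 50.1  2.8] rot [ 0.2  0.2 84.4]
-202 tool shift [91.2 62.6  2.8] rot [ 0.2  0.2 94.4]
-212 tool shift [91.8 75.5  2.8] rot [2.000e-01 1.000e-01 1.044e+02]
```

>>> play_rows:
  motion:
    - [[9, -0.5, 2, 0, 0, 4.5], [15, -0.8, 3, 0, 0, 9.5], [22, -1, 3, 0, 0, 14.5], [28, -0.4, 3, 0, 0, 19.5], [34, 0.6, 3, 0, 0, 24.5], [41, 2.5, 3, 0, 0, 30], [49, 5.5, 3, 0, 0, 37], [58, 10.3, 3, 0, 0, 44.4]]

```text
time: 10.3
position: [490.0, 5.3, 308.1]
orientation: [1.615, 2.688, 0.003]
ft_force: [6.8, -4.2, 4.1]
width: 0.005
gripper_force: 3.5
```

```bash
python3 - <<'E'
from h import *
s,R=st(); torque(s)
for k in range(6,13): print(-92-10*k,end=' '); P,y=spot(-92-10*k); to(s,R,P,y)
E
```

```text
t 10.30 pos [490.    5.3 308.1] F [ 6.82 -4.17  4.13] w 0.00 tx-yaw 118.0 tilt 0.4
q [ 0.37  0.26 -0.59  1.84  0.16  1.09  0.2 ]
torque on capstan: r x F 0.56  with Mz 0.47, Mz -0.08
-152 tool shift [ 0.4 -0.3  1.1] rot [ 0.3  0.2 -0. ]
-162 tool shift [13.1 -1.9  1.1] rot [ 0.3  0.2 10. ]
-172 tool shift [26.  -1.3  1. ] rot [ 0.3  0.2 20. ]
-182 tool shift [38.5  1.6  1. ] rot [ 0.3  0.2 30. ]
-192 tool shift [50.3  6.6  1. ] rot [ 0.3  0.1 40. ]
-202 tool shift [61.1 13.5  0.9] rot [ 0.4  0.1 50. ]
-212 tool shift [70.5 22.3  1. ] rot [ 0.4  0.1 60. ]
```

>>> play_rows:
  motion:
    - [[8, -1.3, 1, 0, 0, 6], [16, -1.8, 1, 0, 0, 12], [24, -1.5, 1, 0, 0, 18.5], [32, 0, 1, 0, 0, 25], [39, 1.8, 1, 0, 0, 31], [47, 5, 1, 0, 0, 37], [54, 9, 1, 0, 0, 43.5], [61, 13.5, 1, 0, 0, 50]]

```text
time: 11.3
position: [471.7, 65.1, 306.3]
orientation: [2.602, 1.756, 0.001]
ft_force: [2.4, -6.4, 3.0]
width: 0.003
gripper_force: 2.8
```

```bash
python3 - <<'E'
from h import *
s,R=st(); torque(s)
P,y=spot(-202,40); to(s,R,P,y)
P,y=spot(-112,45); to(s,R,P,y);P,y=spot(-112,17);to(s,R,P,y)
E
```

```text
t 11.30 pos [471.7  65.1 306.3] F [ 2.39 -6.39  3.04] w 0.00 tx-yaw 68.0 tilt 0.2
q [ 0.16  0.22 -0.49  1.87  0.12  1.07 -0.76]
torque on capstan: r x F 0.44  with Mz 0.48, Mz 0.03
tool shift [-23.5   1.3  -0.7] rot [0.2 0.1 0. ]
tool shift [-55.5 118.3  -0.3] rot [  0.1   0.2 -90. ]
tool shift [-55.5  90.3  -0.4] rot [  0.1   0.2 -90. ]
```

>>> play_rows:
  motion:
    - [[-10, 0, 0, 0, 0, 0], [-20, 2, -20, 0, 0, -8], [-22, 10, -45, 0, 0, -18], [-28, 25, -48, 0, 0, -28], [-35, 45, -48, 0, 0, -38], [-42, 65, -48, 0, 0, -48], [-48, 85, -48, 0, 0, -58], [-52, 100, -48, 0, 0, -68]]

```text
time: 12.3
position: [544.9, -20.3, 353.3]
orientation: [-1.158, -2.92, 0.0]
ft_force: [0.5, -0.2, 0.4]
width: 0.002
gripper_force: 0.0
```

```bash
python3 - <<'E'
from h import *
s,R=st(); print(s["moment"]); balls(top())
P,y=spot(-112,45); to(s,R,P,y);P,y=spot(-112,17);to(s,R,P,y);P,y=spot(-122);to(s,R,P,y)
E
```

```text
t 12.30 pos [544.9 -20.3 353.3] F [ 0.49 -0.23  0.37] w 0.00 tx-yaw 136.8 tilt 0.0
q [ 0.4   0.32 -0.6   1.64  0.19  1.24  0.57]
[ 0.08748388 -0.12794827  0.02916632]
ball [584.3 149.1] r 103.5 ang 68.2
ball [448.6  91.6] r 104.6 ang 158.4
tool shift [-18.6   3.3  46.3] rot [ -0.   -0.  -21.2]
tool shift [ 7.5 -6.8 46.3] rot [ -0.   -0.  -21.2]
tool shift [ 20.2 -13.5  46.3] rot [ -0.   -0.  -11.2]
```

>>> play_rows:
  motion:
    - [[-10, 2, 0, 0, 0, -10.5], [-19, 3, 10, 0, 0, -21], [-19, 3, 30, 0, 0, -21], [-19, 3, 46, 0, 0, -21], [-8, -1, 46, 0, 0, -21], [3, -5, 46, 0, 0, -21], [13, -10, 46, 0, 0, -17], [20, -13.5, 46, 0, 0, -11]]

```text
time: 13.35
position: [521.8, -14.8, 308.4]
orientation: [0.888, 3.008, 0.001]
ft_force: [8.3, -1.7, -5.8]
width: 0.002
gripper_force: 4.1
```

```bash
python3 - <<'E'
from h import *
s,R=st(); torque(s)
for k in range(-122,-220,-10): print(k,end=' '); P,y=spot(k); to(s,R,P,y)
E
```

```text
t 13.35 pos [521.8 -14.8 308.4] F [ 8.33 -1.66 -5.77] w 0.00 tx-yaw 147.1 tilt 0.3
q [ 0.43  0.32 -0.64  1.76  0.22  1.12  0.71]
torque on capstan: r x F 0.60  with Mz 0.52, Mz -0.09
-122 tool shift [-0.  -1.7  1.4] rot [ 0.1  0.3 -0.9]
-132 tool shift [12.7 -3.5  1.3] rot [0.1 0.2 9.1]
-142 tool shift [25.5 -3.   1.3] rot [ 0.2  0.2 19.1]
-152 tool shift [38.1 -0.4  1.2] rot [ 0.2  0.2 29.1]
-162 tool shift [50.   4.4  1.2] rot [ 0.2  0.2 39.1]
-172 tool shift [60.9 11.2  1.2] rot [ 0.2  0.2 49.1]
-182 tool shift [70.4 19.8  1.1] rot [ 0.2  0.2 59.1]
-192 tool shift [78.3 29.9  1.1] rot [ 0.3  0.2 69.1]
-202 tool shift [84.4 41.2  1.1] rot [ 0.3  0.1 79.1]
-212 tool shift [88.4 53.4  1.1] rot [ 0.3  0.1 89.1]
```

>>> play_rows:
  motion:
    - [[6, -2.5, 1, 0, 0, 4], [13, -3.5, 1, 0, 0, 9], [19, -3.4, 1, 0, 0, 14], [25.5, -3, 1, 0, 0, 19], [32, -2, 1, 0, 0, 24], [38, -0.4, 1, 0, 0, 29], [44, 2, 1, 0, 0, 34], [50, 4.4, 1, 0, 0, 39]]

```text
time: 14.35
position: [484.1, 14.2, 308.4]
orientation: [1.842, 2.534, 0.005]
ft_force: [13.3, -9.9, -2.3]
width: 0.006
gripper_force: 6.5
```

```bash
python3 - <<'E'
from h import *
s,R=st(); torque(s)
for k in range(-162,-220,-10): print(k,end=' '); P,y=spot(k); to(s,R,P,y)
E
```

```text
t 14.35 pos [484.1  14.2 308.4] F [13.3  -9.86 -2.32] w 0.01 tx-yaw 108.0 tilt 0.5
q [ 0.31  0.24 -0.54  1.85  0.14  1.08  0.03]
torque on capstan: r x F 1.13  with Mz 1.09, Mz -0.04
-162 tool shift [ 2.3 -1.2  1.4] rot [ 0.5  0.3 -0. ]
-172 tool shift [15.1 -2.8  1.3] rot [ 0.5  0.3 10. ]
-182 tool shift [27.9 -2.2  1.3] rot [ 0.5  0.2 20. ]
-192 tool shift [40.4  0.7  1.2] rot [ 0.5  0.2 30. ]
-202 tool shift [52.2  5.7  1.2] rot [ 0.5  0.1 40. ]
-212 tool shift [63.  12.6  1.2] rot [ 0.6  0.1 50. ]
```

Torque jumped to about 1.1 N m during a brisk push. Back off and feel it slowly.

>>> play_rows:
  motion:
    - [[-3, 0, 0, 0, 0, 0], [-8, 0, 0, 0, 0, 0], [-10, 0, 0, 0, 0, 0], [-10, 0, 0, 0, 0, 0], [-10, 0, 0, 0, 0, 0], [-10, 0, 0, 0, 0, 0], [-10, 0, 0, 0, 0, 0], [-10, 0, 0, 0, 0, 0]]

```text
time: 15.35
position: [484.5, 6.3, 306.2]
orientation: [-1.841, -2.546, 0.0]
ft_force: [0.3, -2.1, 1.6]
width: 0.006
gripper_force: 1.0
```

```bash
python3 - <<'E'
from h import *
s,R=st(); torque(s); f=top("pics/c.png"); balls(f)
from cell import viewer
q,_=viewer.snapshot("scene"); cv2.imwrite("pics/d.png",cv2.resize(q[110:290,180:360],(600,600))[...,::-1])
E
```

```text
t 15.35 pos [484.5   6.3 306.2] F [ 0.27 -2.15  1.58] w 0.01 tx-yaw 108.3 tilt 0.0
q [ 0.32  0.25 -0.54  1.85  0.14  1.08  0.05]
torque on capstan: r x F 0.14  with Mz 0.22, Mz 0.07
ball [641.1  95. ] r 104.1 ang 23.8
ball [503.4 148.1] r 104.1 ang 114.1
```

View pics/d.png

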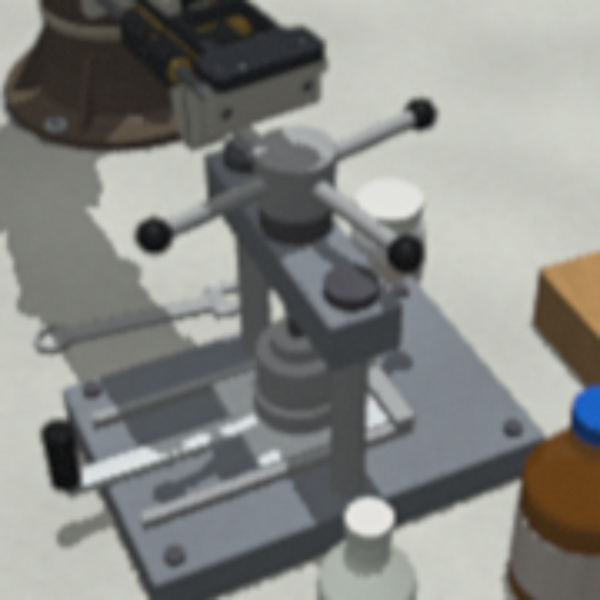

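View pics/c.png

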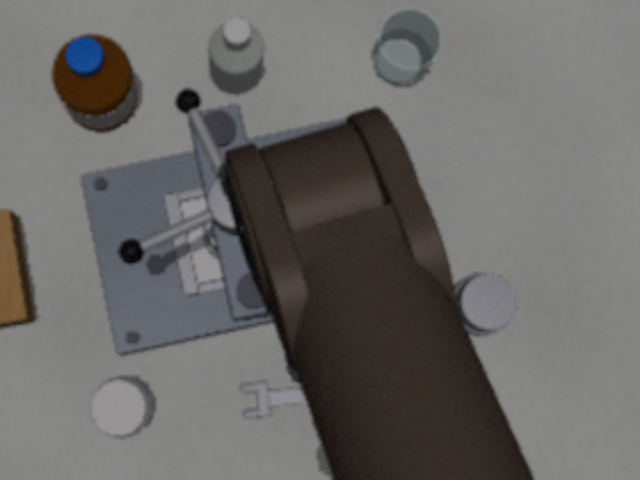

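The foot stands on the die (crop 290,345) and the spokes are at about −156°. Now push slowly to read the static effort.

>>> play_rows:
  motion:
    - [[1, 0, 0, 0, 0, 0], [2, 0, 0, 0, 0, 0], [3, 0, 0, 0, 0, 0], [4, 0, 0, 0, 0, 0], [4.5, 0, 0, 0, 0, 0], [5, 0, 0, 0, 0, 0], [5.5, 0, 0, 0, 0, 0], [6, 0, 0, 0, 0, 0]]

```text
time: 16.45
position: [483.1, 9.2, 306.2]
orientation: [1.842, 2.542, -0.004]
ft_force: [0.6, -13.6, 1.3]
width: 0.004
gripper_force: 6.1
```

```bash
python3 - <<'E'
from h import *
s,R=st(); torque(s); balls(top())
E
```

```text
t 16.45 pos [483.1   9.2 306.2] F [  0.59 -13.56   1.29] w 0.00 tx-yaw 108.1 tilt 0.2
q [ 0.32  0.24 -0.54  1.85  0.14  1.08  0.04]
torque on capstan: r x F 0.88  with Mz 1.07, Mz 0.19
ball [641.9  92.1] r 103.6 ang 22.2
ball [505.6 149.2] r 104.3 ang 112.7
```

```bash
python3 - <<'E'
from h import *
for i in range(4): f=top(); s,R=st(); torque(s)
balls(f)
E
```

```text
t 16.55 pos [483.    9.3 306.2] F [  2.08 -12.29   2.04] w 0.00 tx-yaw 108.1 tilt 0.2
q [ 0.32  0.24 -0.54  1.85  0.14  1.08  0.04]
torque on capstan: r x F 0.86  with Mz 1.03, Mz 0.16
t 16.60 pos [483.    9.2 306.2] F [  1.23 -12.79   2.51] w 0.00 tx-yaw 108.1 tilt 0.2
q [ 0.32  0.24 -0.54  1.85  0.14  1.08  0.04]
torque on capstan: r x F 0.86  with Mz 1.01, Mz 0.15
t 16.65 pos [483.    9.3 306.3] F [  1.05 -12.26   2.  ] w 0.01 tx-yaw 108.1 tilt 0.2
q [ 0.32  0.24 -0.54  1.85  0.14  1.08  0.04]
torque on capstan: r x F 0.82  with Mz 0.97, Mz 0.15
t 16.70 pos [483.    9.2 306.2] F [  1.27 -12.04   2.31] w 0.01 tx-yaw 108.1 tilt 0.2
q [ 0.32  0.24 -0.54  1.85  0.14  1.08  0.04]
torque on capstan: r x F 0.81  with Mz 1.03, Mz 0.22
ball [642.   91.9] r 103.6 ang 22.0
ball [505.7 149.1] r 104.2 ang 112.7
```

About 1.0 N m settled, twice the free 0.48: firm. Release and retreat.

>>> play_rows:
  motion:
    - [[-4, 0, 0, 0, 0, 0], [-12, 0, 0, 0, 0, 0], [-24, 0, 0, 0, 0, 0], [-28, 0, -15, 0, 0, 0], [-28, 0, -40, 0, 0, 0], [-28, 0, -70, 0, 0, 0], [-28, 0, -95, 0, 0, 0], [-28, 0, -100, 0, 0, 0]]

```text
time: 17.7
position: [492.1, -14.2, 408.6]
orientation: [1.839, 2.544, 0.004]
ft_force: [-0.4, 0.1, -0.1]
width: 0.003
gripper_force: 0.0
```

>>> play_rows:
  motion:
    - [[-15, 0, 0, 0, 0, 0], [-40, 0, 0, 0, 0, 0], [-70, 0, 0, 0, 0, 0], [-100, 0, 0, 0, 0, 0], [-130, 0, 0, 0, 0, 0], [-150, 0, 0, 0, 0, 0], [-160, 0, 0, 0, 0, 0], [-160, 0, 0, 0, 0, 0]]

```text
time: 18.7
position: [541.6, -166.6, 405.8]
orientation: [-1.841, -2.545, 0.0]
ft_force: [-0.3, 0.9, 0.3]
width: 0.008
gripper_force: 0.0
```

```bash
python3 - <<'E'
from h import *
s,R=st(); f=top("pics/e.png"); balls(f)
p=f["p"]; n,l,S,ce=cv2.connectedComponentsWithStats((p.max(2)<50).astype(np.uint8))
for i in range(1,n):
    X=ray(f,*ce[i],102)
    if 40<S[i,4]<250 and np.hypot(X[0]-580,X[1]+119)<30: print("knob",X.round(1))
print("expected home",(np.append(HUB,0)-175*PY).round(1))
E
```

```text
t 18.70 pos [ 541.6 -166.6  405.8] F [-0.29  0.94  0.27] w 0.01 tx-yaw 108.3 tilt 0.0
q [ 0.53  0.31 -0.44  1.51  0.13  1.36  0.4 ]
ball [639.3  98.4] r 103.8 ang 25.9
ball [591.2 -41.3] r 104.6 ang -64.4
ball [499.3 146.1] r 104.1 ang 116.6
ball [450.9   7. ] r 105.6 ang -154.2
knob [ 575.  -115.5  102. ]
expected home [ 579.6 -118.7    0. ]
```

View pics/e.png

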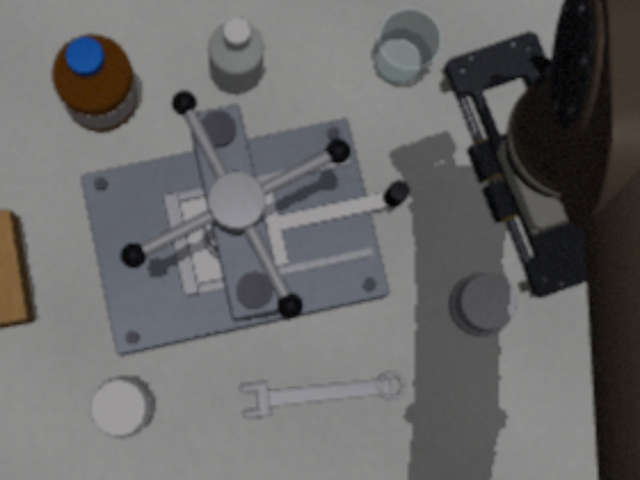

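The spokes relaxed about 3° on release to −154°. The knob, and so the carriage, is still home, and everything else is in place. One drift check, then hand in.

>>> play_rows:
  motion:
    - [[-5, 0, 0, 0, 0, 0], [-10, 0, 0, 0, 0, 0], [-10, 0, 0, 0, 0, 0], [-10, 0, 0, 0, 0, 0], [-10, 0, 0, 0, 0, 0], [-10, 0, 0, 0, 0, 0], [-10, 0, 0, 0, 0, 0], [-10, 0, 0, 0, 0, 0]]

```text
time: 19.75
position: [544.8, -175.9, 406.3]
orientation: [1.84, 2.546, -0.0]
ft_force: [0.8, 1.0, -0.1]
width: 0.005
gripper_force: 0.0
```

```bash
python3 - <<'E'
from h import *
st(); B=balls(top())
E
```

```text
t 19.75 pos [ 544.8 -175.9  406.3] F [ 0.85  1.03 -0.11] w 0.01 tx-yaw 108.3 tilt 0.0
q [ 0.53  0.32 -0.43  1.49  0.13  1.36  0.41]
ball [639.3  98.4] r 103.8 ang 25.9
ball [591.3 -41.4] r 104.7 ang -64.3
ball [499.2 146.2] r 104.2 ang 116.6
ball [450.9   7. ] r 105.6 ang -154.2
```

Stable.

```bash
python3 -c "
from cell import ticket; print(ticket.close_job())"
```

```text
the job is handed in; nothing more can be done
None
```

I pushed the carriage home and closed the press onto the die, stopping at about 1.0 N m, twice the 0.48 N m it takes to turn freely. A single brisk push briefly read 1.1 N m, and the capstan eased back about 3° on release and then held. The arm is clear, nothing else on the bench was moved, and the job is handed in at 20 s.

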